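# Clip a paint test plate into the inspection stage

## Robot

A 6-joint arm with a two-finger parallel gripper is mounted at the origin on a cart in front of the work surface, level with it; the furniture and walls round the work are solid. World frame = base frame: x ahead of the robot, y to its left, z up, the work surface at z = 0. Lengths are in m, angles in rad, forces in N, time in s.
With the tool pointing down it reaches from about 0.325 to 0.85 m from the base axis. Payload 15.5 kg.
Tool frame: the origin (TCP) lies midway between the tips of the shut fingers; the grasp point (between the pads) lies 19 mm behind it; z points along the fingers, y is the line along which they close (so a half turn about z gives the same grasp; the last joint's range is limited). The gripper opens to 91 mm and grips with 3 to 60 N. Pads are 32 mm wide; open, the fingers measure 118 mm over their backs; the gripper's body (76 mm by 178 mm) begins 60 mm behind the grasp point.
Start: joints at [-1.44, 0.494, 1.345, -0, 1.302, -0.096], TCP at [0.14, -0.609, 0.175] pointing down, gripper open.
Joint ranges: [-2.91, 2.91], [-0.82, 2.16], [0.22, 2.67], [-1.22, 4.37], [0.12, 2.79], [-3.08, 3.08]. Speed limits (rad/s): [1.89, 1.89, 2.57, 3.01, 3.01, 3.01].

## Interface

Orientations are given as [roll, pitch, yaw] about the fixed x, y, z axes, in that order (R = Rz(yaw) Ry(pitch) Rx(roll)).
In Python, from rig import robot gives the robot as it stands.
- The arm moves only by the tool drive_tool, never from a script. Its argument "deltas" is text: rows parted by semicolons, each of 5 numbers parted by spaces: the shift along the world's x, y, z normalised to -1 to 1, where 1 is 0.25 m, then the turn about the world's z normalised to -1 to 1, where 1 is pi/4 rad, then the opening, from 0 (shut) to 1 (fully open). A call has 1 to 8 rows; each row shifts and turns the commanded pose from where the row before left it; what a row does not reach is not made up. A row lasts 1/12 s, in which the tool goes at most 41.7 mm and 7.16 degrees, less where a joint would pass 70% of its speed; a pose out of reach is approached as far as the arm can. A call with a number of a shift or a turn outside -1 to 1 is refused whole. A call with a gripper value outside its range is refused whole. The fingers move at their own pace and stop on an object; "grip_force" is the grip in N (left out, the last holds). Time passes only in rows, so rows that do not move let the fingers close. It gives the time, the measured TCP pose, the force, the opening and the grip force at its end, in the units of the state.
- robot.observe(): the state, without advancing time (a new reading comes with each control period).
- robot.read_camera(name): name is "side" or "top"; returns the picture (400x640x3 uint8, red, green, blue); there is no depth.
- robot.camera_model(name): a dict with "mtx" (3x3 intrinsics, pixels), "eye" and "rotation" of the camera in the world. Camera axes: x right, y down, z forward; pixel columns grow to the right and rows downward; lengths in m; the calibration is good to about 2 mm. A picture is of the moment at which its call begins. camera_model takes no time and is no camera call.
- robot.hand_in(): hands the job in; it is judged then, once.
Trained networks look in the newest picture that a camera, given by its name, has taken for a name from the list of things; names that differ only in an ending like _2 or _b are one class to them, and where a whole thing is asked for, a point or a joint stands for the part that bears it (a point fixed in the world has none). Each returns a list of dicts, best first, with "score" (0 to 1); they miss things now and then, are a little off and sometimes report something else, mostly with a low value. They report only what shows in the picture. A call takes as long as a camera call.
- robot.cut_out(target, camera): "mask" (400x640 bool, what is visible of it) and "uv" ([column, row] in pixels, amid what is visible of it).
- robot.pinpoint(target, camera): "uv" ([column, row] in pixels: a listed point, or the origin of a listed thing).
The state is a dict: "time_s": time; "q": joint angles; "joint_velocities": joint speeds; "joint_efforts": joint torques, N m; "ee_pos": TCP position; "eef_rot": TCP orientation; "ft_force": force on the tool from outside, world axes, zero at the start; "ft_torque": the same for the moment, N m; "finger_gap": finger opening in m; "finger_force": force on a finger pad.
Only numpy, scipy, OpenCV 4.12 (cv2) and the standard library are available. Lean on these libraries where they do the work, as an engineer would, in place of code of your own. Each camera call takes 0.05 s, during which the arm holds its last target. There are 200 camera calls.

## Task

Pick up the white paint test plate that has a black grip block, lay it flat on the metal stage in front of the clips, and slide it wide end first under the two sprung clips until it has pushed the sprung buffer back a little and both clips have ridden over it and snapped down behind its shoulders; then let go, so that it stays held between clips and buffer. Push gently: the clip head may be clamped a centimetre or so nearer or further, so feel for the end instead of driving to a place, and never jam the plate or press hard on the stage. Leave the small jar and the two vials where they stand.

Things in the scene. Friction and masses are not known exactly. Their poses are not given: they have to be found in the camera images.
- plate: White paint test plate, smooth, 6 mm thick, about 0.12 kg, three grey patches on top. Wide part 70 mm long (x), 60 mm wide (y); behind it a tongue 24 mm wide, 64 mm long with a grip block. Origin: underside, middle of the line of the two rear shoulders (where the wide part ends and the tongue starts). +x: to the wide leading edge (at x = +70 mm); z up.
- grip (a point): Where to grip: middle of the black grip block on the plate's tongue, 50 mm behind the plate's origin, 22 mm above the plate's underside. Block 22 x 22 mm with a 24 mm cap, top 37 mm above the underside; grip it across the plate's y. Axes as the plate's.
- stage: Fixed stage: an aluminium deck, x -136 to +112 mm, 124 mm wide (y), top 14 mm above the table. +x is the way the plate slides in, z up. Origin: at table height under the nominal line where the clips hold. A steel clip head (rails, clips, buffer) is clamped on the deck up to 14 mm from nominal along x: not measured, stays put; all x of its parts shift with it.
- deck (a point): Deck surface (14 mm above the table) over the stage's origin; axes as the stage's. Rails on the deck: 8 mm high, 63 mm apart, nominal x -11 to +75 mm; their flared mouths reach back to x = -30 mm and open to about 80 mm. Two spring clips on hinge blocks at y = +-52 mm, 18 mm above the deck at rest.
- lay (a point): Point on the deck 120 mm before the stage's origin (x = -120 mm, 14 mm above the table): with the plate's origin here the plate lies wholly before the clips. From here it slides about 120 mm, give or take 14 mm, until the clips snap down. Axes as the stage's.
- clip_left (a joint): Angle of the clip on the stage's +y side, rad: 0 down, about 0.2 riding on the plate. Its round foot (radius 3 mm), 20 to 30 mm off the middle line, is 1 mm above the deck when down; before it two wire toes slope up towards -x (nominal x -4 to -24 mm). The plate's leading edge wedges it up; it presses with about 3 N, and drops as a shoulder passes its holding side at nominal x = 0.
- clip_right (a joint): Same for the clip on the stage's -y side: 0 down, about 0.2 rad riding on the plate. Sliding under both clips takes about 1 to 6 N of push on the plate, and 4 to 9 N at the snap because of the buffer.
- buffer (a joint): How far the sprung rubber-faced buffer at the far end is pushed back, m: 0 free (face at nominal x = +67.5 mm), 0.0025 when the clips snap down behind the shoulders and with the plate held there, 0.004 hard end, where the force climbs at once. Spring 0.9 N/mm, 2.7 N at the start.
- jar_small: Bystander: a small dark paint jar with a red lid, 50 mm wide, 67 mm high; origin under its middle.
- glitter_0: Bystander: a vial with white cap, 20 mm wide, 36 mm high; origin under its middle.
- glitter_1: Bystander: a vial with black cap, 20 mm wide, 36 mm high; origin under its middle.

How it is judged:
By the outcome, as a careful person would: the job done as asked, in the order asked, and still so for the second after the job is handed in, with the robot touching nothing.
It also fails if it takes over 64 s, if anything falls off the work surface, if the arm or the gripper's body presses on something with over 40 N, if the wrist force passes 120 N, or if a joint passes its speed limit or range.

## Working session

There is one attempt and no reset: what is moved stays moved. The work goes in short steps, Python scripts to look and compute and a tool call to move; the robot and the scene stay as the last step left them, time stands still between calls to the robot, and variables do not carry over. Pictures are saved under pics/ and viewed, at most 10 in all, crops included, and the job is handed in when it is done.

Besides the shell and the picture viewer there is one more tool, called after "Request:" as a command line: name --argument value ..., lists and objects as JSON in quotes. drive_tool: Moves the arm, as the interface text tells. Scaled input: -1 to 1 covers 0.25 m each way for a shift and pi/4 rad each way for a turn. Its arguments: {"type":"object","properties":{"deltas":{"type":"string"},"grip_force":{"type":"number"}},"required":["deltas"]}

```bash
mkdir -p pics; ls; cat > h.py <<'E'
import numpy as np, cv2
from rig import robot
def ray(cam,uv):
    m=robot.camera_model(cam); d=np.linalg.inv(m["mtx"])@[uv[0],uv[1],1.]
    return np.array(m["eye"]), np.array(m["rotation"])@d
def at_z(cam,uv,z):
    e,d=ray(cam,uv); return e+d*(z-e[2])/d[2]
def tri(uvs,uvt):
    e1,d1=ray("side",uvs); e2,d2=ray("top",uvt)
    s=np.linalg.lstsq(np.c_[d1,-d2],e2-e1,rcond=None)[0]
    a,b=e1+d1*s[0],e2+d2*s[1]; return (a+b)/2,np.linalg.norm(a-b)
def save(cam,name):
    im=robot.read_camera(cam); cv2.imwrite("pics/"+name,im[:,:,::-1]); return im
E
python3 - <<'E'
from h import *
np.set_printoptions(precision=4,suppress=True)
a=save("top","t0.png");b=save("side","s0.png")
cv2.imwrite("pics/both.png",cv2.resize(np.vstack([a,b])[:,:,::-1],None,fx=.75,fy=.75))
for c in("top","side"):
    m=robot.camera_model(c);print(c,m["eye"],m["rotation"],m["mtx"][0])
    for n in("plate","grip","stage","deck","lay","jar_small","glitter_0","glitter_1"):
        print(c,n,[(np.round(r["uv"],1),round(r["score"],2)) for r in robot.pinpoint(n,c)[:2]])
E
```

```text
pics
top [0.4224 0.0375 1.1895] [-3.0121  0.025  -1.5755] [514.564    0.     328.4173]
top plate [(array([234.9, 237.4]), 0.79)]
top grip [(array([224.4, 256.7]), 0.71)]
top stage [(array([350.6, 216.5]), 0.59)]
top deck [(array([346.2, 220.3]), 0.91), (array([297.4, 225.8]), 0.66)]
top lay [(array([297.7, 226.3]), 0.97)]
top jar_small [(array([461. , 259.1]), 0.73)]
top glitter_0 [(array([272.5, 170.5]), 0.59), (array([256.9, 162.2]), 0.39)]
top glitter_1 [(array([272.5, 170.5]), 0.59), (array([256.9, 162.2]), 0.39)]
side [0.1872 0.7736 0.5082] [-2.0821  0.0224 -2.675 ] [418.1605   0.     317.0894]
side plate [(array([296.2, 285.1]), 0.77)]
side grip [(array([305.8, 292.6]), 0.78), (array([295.8, 284.6]), 0.19)]
side stage [(array([336.3, 209.1]), 0.83)]
side deck [(array([333.2, 208.9]), 0.83)]
side lay [(array([317.4, 235.6]), 0.92)]
side jar_small []
side glitter_0 [(array([230.3, 248.9]), 0.66), (array([248.9, 243.9]), 0.59)]
side glitter_1 [(array([230.3, 248.9]), 0.66), (array([248.9, 243.9]), 0.59)]
```

View pics/both.png

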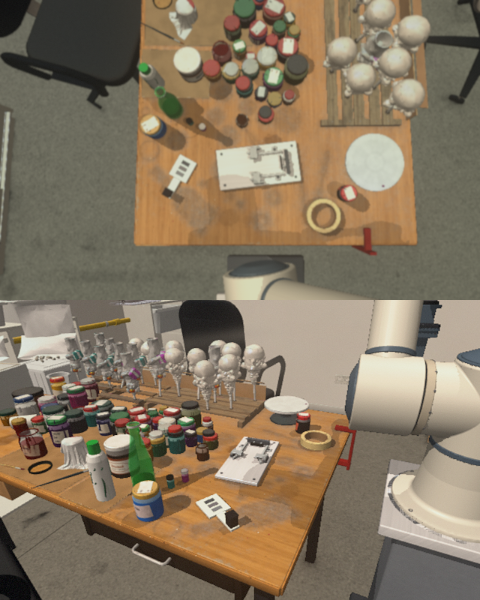

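The top picture shows the plate at about (240,233), with its grip block lower left at (224,257). The stage runs (290–400, 190–250) with its clips at the right. The vials stand at about (257,162) and (272,170), and the jar at (461,257). All of this agrees with the networks.

```bash
sed -i 's/^def ray/from scipy.spatial.transform import Rotation as Ro\nnp.set_printoptions(precision=4,suppress=True)\ndef ray/; s/np.array(m\["rotation"\])@d/(Ro.from_euler("xyz",m["rotation"]).as_matrix() if np.ndim(m["rotation"])==1 else m["rotation"])@d/' h.py
python3 - <<'E'
from h import *
T=dict(plate=[234.9,237.4],grip=[224.4,256.7],deck=[346.2,220.3],lay=[297.7,226.3])
S=dict(plate=[296.2,285.1],grip=[305.8,292.6],deck=[333.2,208.9],lay=[317.4,235.6])
Z=dict(plate=0,grip=.022,deck=.014,lay=.014)
for n in T: print(n,tri(S[n],T[n]),at_z("top",T[n],Z[n]),at_z("side",S[n],Z[n]))
for n in("jar",[461,259]),("g",[272.5,170.5]),("g",[256.9,162.2]):print(n,at_z("top",n[1],0))
# masks
robot.read_camera("top")
for n in("plate","stage"):
    m=robot.cut_out(n,"top")[0]["mask"]
    c=cv2.findContours(m.astype('uint8'),0,2)[0];c=max(c,key=cv2.contourArea)
    r=cv2.boxPoints(cv2.minAreaRect(c)); z=.006 if n=="plate" else .014
    P=np.array([at_z("top",p,z) for p in r]);print(n,r.round(1).tolist(),P[:,:2].tolist(),np.linalg.norm(np.diff(P,axis=0),axis=1), [np.arctan2(*(P[i+1]-P[i])[[1,0]]) for i in range(2)])
a=robot.read_camera("top")[:,:,::-1]
cv2.imwrite("pics/c.png",np.hstack([cv2.resize(a[200:280,200:260],None,fx=6,fy=6)[:480],cv2.resize(a[180:260,280:410],None,fx=3.4,fy=6)]))
E
```

```text
plate (array([0.4918, 0.2824, 0.003 ]), np.float64(0.004603574908586807)) [0.4941 0.284  0.    ] [0.4914 0.2788 0.    ]
grip (array([0.4527, 0.305 , 0.0183]), np.float64(0.007607991362539595)) [0.4492 0.3026 0.022 ] [0.4544 0.3096 0.022 ]
deck (array([0.5327, 0.0262, 0.0112]), np.float64(0.0035328561428789704)) [0.5308 0.0256 0.014 ] [0.5325 0.0308 0.014 ]
lay (array([0.5187, 0.1374, 0.0111]), np.float64(0.0013603503050928587)) [0.5178 0.1369 0.014 ] [0.5174 0.1413 0.014 ]
('jar', [461, 259]) [ 0.4416 -0.2358  0.    ]
('g', [272.5, 170.5]) [0.6511 0.1979 0.    ]
('g', [256.9, 162.2]) [0.6714 0.2351 0.    ]
plate [[208.60000610351562, 255.39999389648438], [241.0, 204.1999969482422], [263.29998779296875, 218.39999389648438], [231.0, 269.6000061035156]] [[0.45260749121796806, 0.3427834579303393], [0.5708146089484047, 0.27005042816799396], [0.5374422457696144, 0.2174517999119594], [0.42015480115030335, 0.29044070812665945]] [0.1388 0.0623 0.1381] [np.float64(-0.5515947741193409), np.float64(-2.136178076108714)]
stage [[287.1000061035156, 200.8000030517578], [394.5, 188.0], [400.79998779296875, 241.1999969482422], [293.3999938964844, 254.0]] [[0.5770328886265499, 0.16166661415166533], [0.6046747111536133, -0.08634316251703142], [0.482166337157027, -0.09804956466263129], [0.45465521365432227, 0.14655897614638563]] [0.2495 0.1231 0.2462] [np.float64(-1.4597998499979588), np.float64(-3.046325974553483)]
```

View pics/c.png

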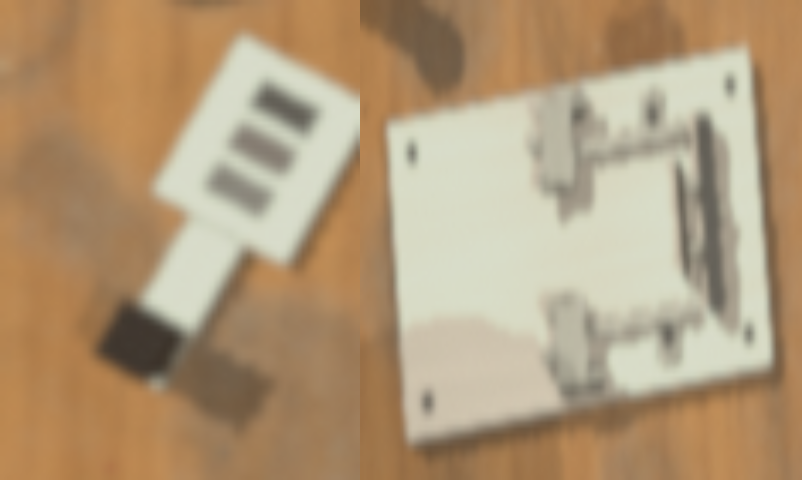

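Crop: the grip block sits on the tongue end at about (223,257). The stage is open at its left end, and the clip head is at columns 336–400. The box fit and the networks agree to a few mm.

```bash
python3 - <<'E'
from h import *
s=robot.observe(); print({k:np.round(v,3) for k,v in s.items()})
a=s["eef_rot"];R=Ro.from_euler("xyz",a).as_matrix();y=np.arctan2(R[1,1],R[0,1]);print("tool y az",y)
for yaw in(-.557,-1.464):print(yaw,[(yaw+np.pi/2+k*np.pi-y) for k in(-1,0,1)])
E
```

```text
{'time_s': np.float64(1.1), 'q': array([-1.44 ,  0.494,  1.345, -0.   ,  1.303, -0.096]), 'joint_velocities': array([ 0.   ,  0.001, -0.001, -0.001, -0.001, -0.001]), 'joint_efforts': array([  0.001, -87.87 , -38.226,   0.071,   0.044,  -0.   ]), 'ee_pos': array([ 0.14 , -0.609,  0.175]), 'eef_rot': array([3.142, 0.   , 0.226]), 'ft_force': array([ 0.374, -0.05 ,  1.149]), 'ft_torque': array([-0.027,  0.016, -0.026]), 'finger_force': np.float64(0.0), 'finger_gap': np.float64(0.091)}
tool y az -1.3449763524846403
-0.557 [np.float64(-0.7828199743102562), np.float64(2.3587726792795367), np.float64(5.50036533286933)]
-1.464 [np.float64(-1.6898199743102562), np.float64(1.451772679279537), np.float64(4.59336533286933)]
```

Request:
drive_tool --deltas "0.1 0.13 0 0.15 1;0.1 0.13 0 0.15 1;0.1 0.13 0 0.15 1;0.1 0.13 0 0.15 1;0.1 0.13 0 0.15 1;0.1 0.13 0 0.15 1;0.1 0.13 0 0.15 1;0.1 0.13 0 0.15 1"

```text
time_s: 1.77
ee_pos: [0.3407, -0.3475, 0.1753]
eef_rot: [3.141, 0.0, 1.174]
ft_force: [0.1, -0.1, 0.2]
finger_gap: 0.0911
finger_force: 0.0
```

Request:
drive_tool --deltas "0.05 0.155 0 0.15 1;0.05 0.155 0 0.15 1;0.05 0.155 0 0.15 1;0.05 0.155 0 0.15 1;0.05 0.155 0 0.15 1;0.05 0.155 0 0.15 1;0.05 0.155 0 0.15 1;0.05 0.155 0 0.15 1"

```text
time_s: 2.43
ee_pos: [0.4402, -0.0371, 0.1754]
eef_rot: [3.141, 0.0, 2.116]
ft_force: [1.9, -0.5, 0.7]
finger_gap: 0.0913
finger_force: 0.0
```

Request:
drive_tool --deltas "0 0.155 0 0.075 1;0 0.155 0 0.075 1;0 0.155 0 0.075 1;0 0.155 0 0.075 1;0 0.155 0 0.075 1;0 0.155 0 0.075 1;0 0.155 0 0.075 1;0 0.155 0 0.075 1"

```text
time_s: 3.1
ee_pos: [0.4395, 0.273, 0.1753]
eef_rot: [3.141, 0.0, 2.585]
ft_force: [1.7, -0.7, 0.5]
finger_gap: 0.0908
finger_force: 0.0
```

Request:
drive_tool --deltas "0.024 0.07 -0.1 0 1;0.024 0.068 -0.12 0 1;0 0 -0.15 0 1;0 0 -0.13 0 1;0 0 0 0 1;0 0 0 0 1"

```text
time_s: 3.6
ee_pos: [0.4511, 0.3049, 0.0496]
eef_rot: [-3.139, -0.002, 2.582]
ft_force: [0.9, 0.0, 1.0]
finger_gap: 0.0917
finger_force: 0.0
```

```bash
python3 - <<'E'
from h import *
a=save("side","s1.png");b=save("top","t1.png")
cv2.imwrite("pics/c1.png",np.hstack([cv2.resize(x,(400,400)) for x in(a[220:340,240:360,::-1],b[190:290,180:280,::-1])]))
for c in("top","side"):
    for n in("grip","plate"):print(c,n,[(at_z(c,r["uv"],.022 if n=="grip" else 0),r["score"]) for r in robot.pinpoint(n,c)[:1]])
E
```

```text
top grip [(array([0.4476, 0.3053, 0.022 ]), 0.77)]
top plate [(array([0.4876, 0.2848, 0.    ]), 0.7)]
side grip [(array([0.4519, 0.3133, 0.022 ]), 0.71)]
side plate [(array([0.4943, 0.2799, 0.    ]), 0.95)]
```

View pics/c1.png

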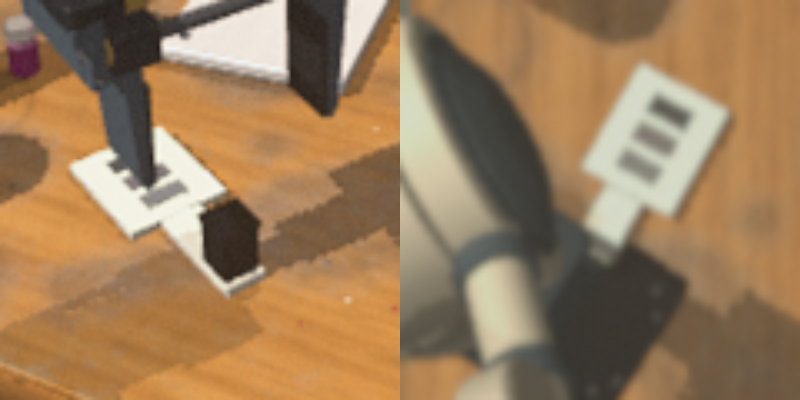

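The side view shows the open fingers straddling the block, with tips at about (285,275) and (340,255) and the block at (310,292). The grip estimates still agree at (0.450, 0.308), so I'll go down and grip.

Request:
drive_tool --deltas "0 0.012 -0.06 0 1;0 0 -0.06 0 1;0 0 -0.04 0 1;0 0 -0.02 0 1;0 0 0 0 1;0 0 0 0 1"

```text
time_s: 4.4
ee_pos: [0.4521, 0.3084, 0.0055]
eef_rot: [3.141, 0.0, 2.582]
ft_force: [-0.5, -0.1, 0.1]
finger_gap: 0.0911
finger_force: 0.0
```

Request:
drive_tool --deltas "0 0 0 0 0;0 0 0 0 0;0 0 0 0 0;0 0 0 0 0;0 0 0 0 0;0 0 0 0 0;0 0 0 0 0;0 0 0 0 0" --grip_force 20

```text
time_s: 5.07
ee_pos: [0.4519, 0.3084, 0.0051]
eef_rot: [3.142, -0.0, 2.582]
ft_force: [-0.1, 0.1, 0.5]
finger_gap: 0.041
finger_force: 0.0
```

Request:
drive_tool --deltas "0 0 0 0 0;0 0 0 0 0;0 0 0 0 0;0 0 0 0 0;0 0 0 0 0;0 0 0 0 0"

```text
time_s: 5.57
ee_pos: [0.4519, 0.3084, 0.0051]
eef_rot: [3.142, 0.0, 2.582]
ft_force: [-0.4, 0.2, 0.3]
finger_gap: 0.0013
finger_force: 0.0
```

The fingers shut on nothing, so I'll look again.

```bash
python3 - <<'E'
from h import *
a=save("side","s2.png");b=save("top","t2.png")
cv2.imwrite("pics/c2.png",np.hstack([cv2.resize(x,(400,400)) for x in(a[220:340,240:360,::-1],b[190:290,180:280,::-1])]))
m=robot.camera_model("side");R=Ro.from_euler("xyz",m["rotation"]).as_matrix()
p=m["mtx"]@(R.T@(robot.observe()["ee_pos"]-np.array(m["eye"])));print(m["rotation"],p[:2]/p[2])
for c in("top","side"):
    for n in("grip","plate"):print(c,n,[(r["uv"],at_z(c,r["uv"],.022 if n=="grip" else 0),r["score"]) for r in robot.pinpoint(n,c)[:1]])
E
```

```text
[-2.0821  0.0224 -2.675 ] [307.7684 300.0726]
top grip [([223.3, 257.4], array([0.4476, 0.305 , 0.022 ]), 0.9)]
top plate [([234.4, 236.6], array([0.496 , 0.2852, 0.    ]), 0.69)]
side grip [([306.6, 295.9], array([0.4494, 0.3161, 0.022 ]), 0.7)]
side plate [([298.5, 285.8], array([0.4867, 0.2787, 0.    ]), 0.93)]
```

View pics/c2.png

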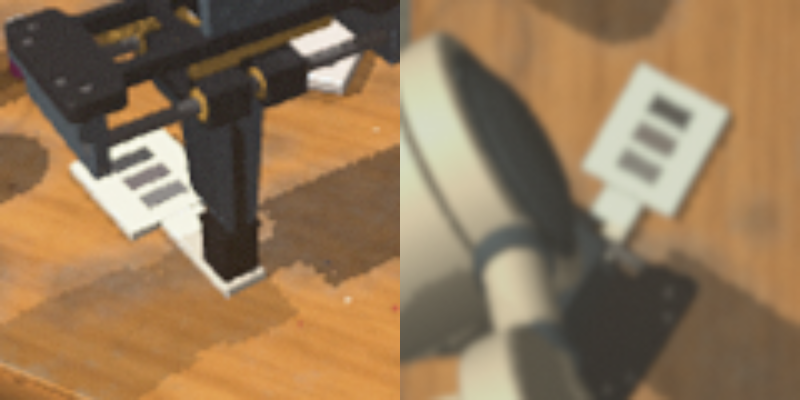

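```bash
python3 - <<'E'
from h import *
a=cv2.imread("pics/s0.png");b=cv2.imread("pics/s2.png")
m=robot.camera_model("side");R=Ro.from_euler("xyz",m["rotation"]).as_matrix()
def pr(P):
    p=m["mtx"]@(R.T@(np.array(P)-np.array(m["eye"])));return p[:2]/p[2]
o=robot.observe()
d=np.array([.849,-.528,0]);y=np.array([.528,.849,0])
f=lambda im:cv2.resize(im[260:320,270:340],None,fx=5.7,fy=9.5,interpolation=cv2.INTER_CUBIC)
A,B=f(a),f(b)
for k,c in((0,(0,0,255)),(.043,(0,255,255))):
  for s in(-.016,.016):
    u=pr(o["ee_pos"]+d*s+[0,0,k]);q=(int((u[0]-270)*5.7),int((u[1]-260)*9.5))
    for I in(A,B):cv2.circle(I,q,3,c,-1)
cv2.imwrite("pics/c3.png",np.hstack([A,B]))
print(o["finger_gap"],o["q"])
E
```

```text
0.0004465909026397058 [ 0.4896  0.6124  1.7087  0.      0.8205 -0.5215]
```

View pics/c3.png

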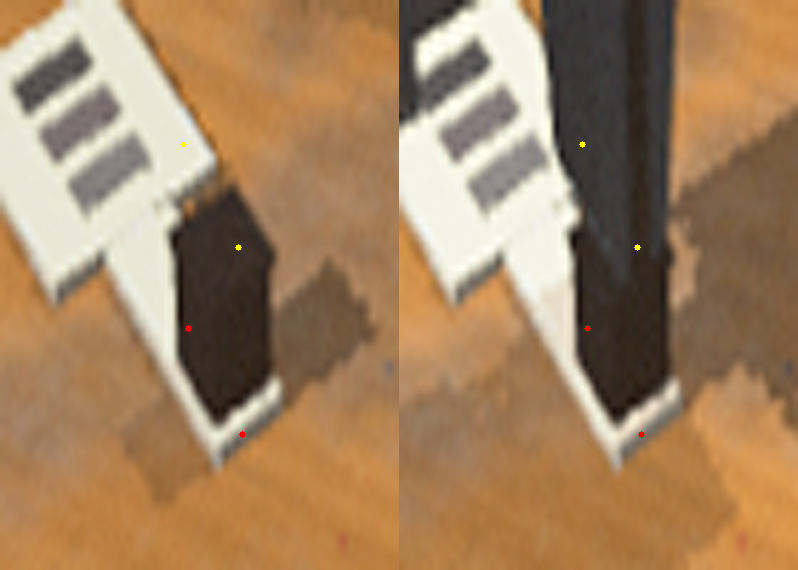

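```bash
python3 - <<'E'
from h import *
m=robot.camera_model("side");R=Ro.from_euler("xyz",m["rotation"]).as_matrix()
def pr(P):
    p=m["mtx"]@(R.T@(np.array(P)-np.array(m["eye"])));return p[:2]/p[2]
T=np.array([.4511,.3049,.0496]);y=np.array([.528,.849,0]);d=np.array([.849,-.528,0])
for s in(.0455,-.0455):
  for t in(-.016,.016): print("tip",s,t,pr(T+s*y+t*d))
G=[.450,.308,0]
G=np.array(G)
for z in(.006,.037):print("block",z,[pr(G+a*d+b*y+[0,0,z]).round(1).tolist() for a,b in((.011,.011),(.011,-.011),(-.011,-.011),(-.011,.011))])
a=cv2.imread("pics/s0.png").astype(int);b=cv2.imread("pics/s2.png").astype(int);c=cv2.imread("pics/s1.png")
for r in range(280,308,2):print(r,b[r,298:322:2].mean(1).astype(int),(abs(a-b)[r,298:322:2].max(1)))
cv2.imwrite("pics/c4.png",cv2.resize(c[215:305,265:365],None,fx=6,fy=6,interpolation=cv2.INTER_CUBIC))
E
```

```text
tip 0.0455 -0.016 [288.5839 294.7485]
tip 0.0455 0.016 [279.4129 283.3239]
tip -0.0455 -0.016 [336.5191 274.3151]
tip -0.0455 0.016 [326.2738 264.204 ]
block 0.006 [[300.1, 298.5], [311.1, 293.7], [317.7, 301.3], [306.5, 306.3]]
block 0.037 [[299.3, 284.6], [310.6, 279.9], [317.3, 287.3], [305.9, 292.2]]
280 [237 116  53  57  61  59  45  41  54  55 139  89] [ 20  54  59  51  64  22   5  83 122 111  14  46]
282 [234 235  66  55  61  61  49  41  55  63  89  91] [19 23 34 18 18 21  6  5 60 98 43 42]
284 [230  67  41  62  59  61  47  40  54  67 144 110] [22  2  9 22 16 21  4  7 15 44 13 25]
286 [244  89  43  44  65  61  51  43  58  39 108 136] [18  8  5  6 27 19  7 11 13  7 15 12]
288 [242 148  44  45  42  61  47  43  41  35 131 142] [14  6  2  4  6 17  4  9  3  4 17 15]
290 [219 169  39  47  44  45  43  37  41  30 144 153] [13 14  6  4  7  3  4  7  9  4 16 18]
292 [220 184  42  45  42  39  41  43  35  35 121  96] [13 14  2  5  8  3  5 10  3  6 14  8]
294 [219 190  41  45  47  39  40  40  35  38 101 104] [14 11  4  3  5  2  4  2  6  5 11 14]
296 [223 189  39  43  43  42  42  37  35  38  97  91] [ 4 12  2  4  4  5  5  2  8  2 12 11]
298 [196 217  48  42  47  41  43  43  43  34  87  97] [21 12  4  8  4  2  6 17  6  4 11 12]
300 [122 202 222  42  45  38  43  36  34  83 183 102] [ 5 21 21  9  2  5  8  4  3 10 16 14]
302 [120 122 205 201  34  40  30  80 204 178 139  87] [12 10 23 20  6  3  3 13 15 10  1  5]
304 [129 123 128 218 198  96 219 198 138 108 119 127] [15 12 11 22 20 11 16 11  5 11 12 13]
306 [127 129 128 136 206 205 136 107 120 123 123 121] [13 16 14 15 20  6  2  7 10 15 14 14]
```

View pics/c4.png

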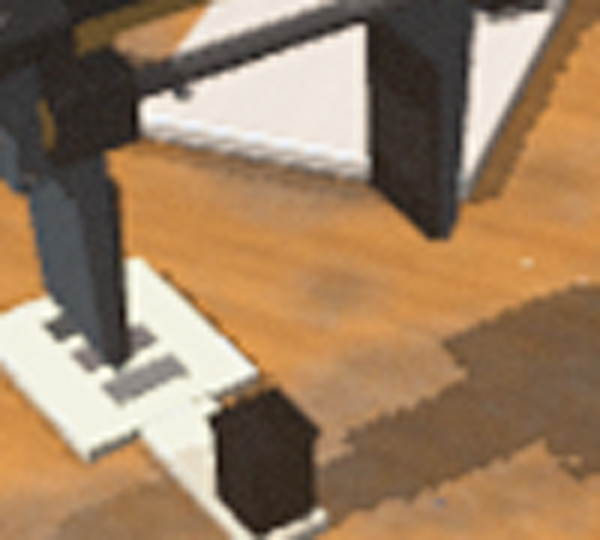

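This crop and the last one show the fingertips about 18 px, or roughly 38 mm, above where the reported TCP should project. The columns match. So the fingers shut just above the block and the plate did not move. I'll reopen and go lower in small steps, watching force and image.

Request:
drive_tool --deltas "0 0 0 0 1;0 0 0 0 1;0 0 0 0 1;0 0 0 0 1;0 0 0 0 1;0 0 0 0 1;0 0 0 0 1;0 0 0 0 1"

```text
time_s: 6.53
ee_pos: [0.4519, 0.3084, 0.0051]
eef_rot: [-3.142, -0.0, 2.582]
ft_force: [-1.0, 0.2, -0.3]
finger_gap: 0.0509
finger_force: 0.0
```

Request:
drive_tool --deltas "0 0 0 0 1;0 0 0 0 1;0 0 0 0 1;0 0 -0.01 0 1;0 0 -0.01 0 1;0 0 0 0 1"

```text
time_s: 7.03
ee_pos: [0.4517, 0.3082, -0.0004]
eef_rot: [-3.141, -0.0, 2.582]
ft_force: [-0.3, 0.8, -0.3]
finger_gap: 0.0901
finger_force: 0.0
```

```bash
python3 - <<'E'
from h import *
o=robot.observe();print(o["ee_pos"],o["ft_force"],o["finger_gap"],o["q"])
b=save("side","s5.png")
cv2.imwrite("pics/c5.png",cv2.resize(b[235:325,265:365],None,fx=6,fy=6,interpolation=cv2.INTER_CUBIC)[:,:,::-1])
E
```

```text
[ 0.4517  0.3082 -0.0004] [-0.3317  0.7531 -0.2858] 0.09011875372030831 [ 0.4896  0.6213  1.7123 -0.      0.8087 -0.5216]
```

View pics/c5.png

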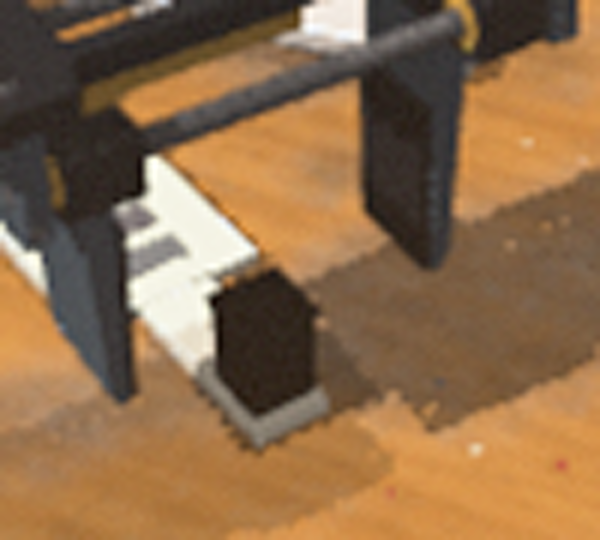

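The open fingers straddle the block. The tips are at about (285,302) and (338,280), still about 33 mm above the table with no contact force. I'll keep going down gently.

Request:
drive_tool --deltas "0 0 -0.02 0 1;0 0 -0.02 0 1;0 0 -0.02 0 1;0 0 -0.02 0 1;0 0 0 0 1;0 0 0 0 1"

```text
time_s: 7.58
ee_pos: [0.4517, 0.3082, -0.0203]
eef_rot: [-3.141, -0.0, 2.582]
ft_force: [0.9, -0.4, -0.1]
finger_gap: 0.0909
finger_force: 0.0
```

Request:
drive_tool --deltas "0 0 -0.008 0 1;0 0 0 0 1"

```text
time_s: 7.75
ee_pos: [0.4519, 0.3084, -0.022]
eef_rot: [3.142, 0.0, 2.582]
ft_force: [-0.6, -0.4, 0.0]
finger_gap: 0.0909
finger_force: 0.0
```

Request:
drive_tool --deltas "0 0 -0.008 0 1;0 0 0 0 1"

```text
time_s: 7.92
ee_pos: [0.4519, 0.3083, -0.024]
eef_rot: [-3.142, -0.0, 2.582]
ft_force: [-0.5, 0.8, -0.2]
finger_gap: 0.0912
finger_force: 0.0
```

```bash
python3 - <<'E'
from h import *
o=robot.observe();print(o["ee_pos"],o["ft_force"],o["finger_gap"],o["q"])
b=save("side","s6.png")
cv2.imwrite("pics/c6.png",cv2.resize(b[235:325,265:365],None,fx=6,fy=6,interpolation=cv2.INTER_CUBIC)[:,:,::-1])
E
```

```text
[ 0.4519  0.3083 -0.024 ] [-0.469   0.7977 -0.1851] 0.09124780122189495 [ 0.4896  0.6601  1.7256  0.      0.7559 -0.5215]
```

View pics/c6.png

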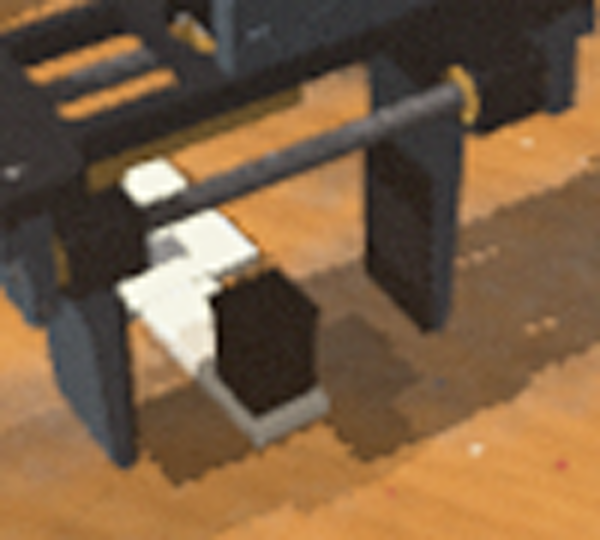

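Tips are now at about (285,312), some 10 mm above the table. I'll go down about 6 mm more and grip.

Request:
drive_tool --deltas "0 0 -0.008 0 1;0 0 0 0 1;0 0 -0.008 0 1;0 0 0 0 1"

```text
time_s: 8.3
ee_pos: [0.4518, 0.3083, -0.0282]
eef_rot: [-3.141, -0.0, 2.582]
ft_force: [0.9, 0.3, -0.6]
finger_gap: 0.0916
finger_force: 0.0
```

Request:
drive_tool --deltas "0 0 -0.008 0 1;0 0 0 0 1"

```text
time_s: 8.47
ee_pos: [0.4518, 0.3083, -0.0302]
eef_rot: [-3.141, -0.0, 2.582]
ft_force: [0.3, 0.3, 0.4]
finger_gap: 0.0913
finger_force: 0.0
```

Request:
drive_tool --deltas "0 0 0 0 0;0 0 0 0 0;0 0 0 0 0;0 0 0 0 0;0 0 0 0 0;0 0 0 0 0;0 0 0 0 0;0 0 0 0 0" --grip_force 20

```text
time_s: 9.13
ee_pos: [0.4519, 0.3084, -0.0299]
eef_rot: [3.142, 0.0, 2.582]
ft_force: [0.1, -0.6, 0.0]
finger_gap: 0.0405
finger_force: 0.0
```

Request:
drive_tool --deltas "0 0 0 0 0;0 0 0 0 0;0 0 0 0 0;0 0 0 0 0;0 0 0 0 0"

```text
time_s: 9.55
ee_pos: [0.4519, 0.3084, -0.0299]
eef_rot: [-3.142, -0.0, 2.582]
ft_force: [-0.5, 0.5, 0.5]
finger_gap: 0.0232
finger_force: 20.0
```

Gripped at 20 N. Next: lift, then turn and carry the plate to above the lay point.

Request:
drive_tool --deltas "0 0 0.03 0 0;0 0 0.05 0 0;0 0 0.06 0 0;0 0 0.06 0 0;0 0 0.05 0 0;0 0 0.03 0 0;0 0 0 0 0"

```text
time_s: 10.13
ee_pos: [0.4527, 0.3088, 0.0418]
eef_rot: [3.139, 0.001, 2.582]
ft_force: [-0.2, 0.5, -1.0]
finger_gap: 0.0234
finger_force: 20.0
```

Request:
drive_tool --deltas "0.03 -0.06 0 -0.144 0;0.03 -0.06 0 -0.144 0;0.03 -0.06 0 -0.144 0;0.03 -0.06 0 -0.144 0;0.03 -0.06 0 -0.144 0;0.03 -0.06 0 -0.144 0;0.03 -0.06 0 -0.144 0;0.034 -0.056 0 -0.144 0"

```text
time_s: 10.8
ee_pos: [0.5126, 0.1884, 0.0394]
eef_rot: [-3.14, 0.0, 1.671]
ft_force: [-0.6, -0.6, -1.3]
finger_gap: 0.0231
finger_force: 20.0
```

Request:
drive_tool --deltas "0 0 0 0 0;0 0 0 0 0;0 0 0 0 0"

```text
time_s: 11.05
ee_pos: [0.5124, 0.1895, 0.0397]
eef_rot: [-3.141, -0.0, 1.679]
ft_force: [-0.5, 0.0, -1.8]
finger_gap: 0.0237
finger_force: 20.0
```

```bash
python3 - <<'E'
from h import *
o=robot.observe();print(o["ee_pos"],o["ft_force"],o["finger_gap"],o["eef_rot"])
a=save("side","s7.png");b=save("top","t7.png")
cv2.imwrite("pics/c7.png",np.hstack([cv2.resize(x,(400,400),interpolation=cv2.INTER_CUBIC) for x in(a[170:290,240:360,::-1],b[170:270,260:360,::-1])]))
U={}
for c in("top","side"):
    for n in("grip","plate","lay","deck"):
        r=robot.pinpoint(n,c)[:1]
        if r:U[n,c]=r[0]["uv"];print(c,n,r[0]["uv"],round(r[0]["score"],2))
for n in("grip","plate","lay","deck"):
    if (n,"top") in U and (n,"side") in U:print(n,tri(U[n,"side"],U[n,"top"]))
m=robot.cut_out("plate","top")
if m:
    c=max(cv2.findContours(m[0]["mask"].astype('uint8'),0,2)[0],key=cv2.contourArea)
    for z in(.06,.07,.08):
        r=cv2.boxPoints(cv2.minAreaRect(c));P=np.array([at_z("top",p,z) for p in r]);print(z,P[:,:2].tolist(),np.linalg.norm(np.diff(P,axis=0),axis=1),[np.arctan2(*(P[i+1]-P[i])[[1,0]]) for i in range(2)])
E
```

```text
[0.5124 0.1895 0.0397] [-0.494   0.0497 -1.7509] 0.02369795617310502 [-3.1406 -0.      1.6791]
top plate [290.7, 222.3] 0.88
top lay [297.1, 228.0] 0.88
top deck [346.4, 218.8] 0.94
side grip [304.1, 219.0] 0.55
side plate [314.5, 209.6] 0.84
side lay [317.2, 234.0] 0.76
side deck [335.7, 206.9] 0.61
plate (array([0.5206, 0.1463, 0.0788]), np.float64(0.001609417069660528))
lay (array([0.516 , 0.139 , 0.0167]), np.float64(0.005127689724168353))
deck (array([0.5318, 0.0242, 0.0162]), np.float64(0.004749486884960228))
0.06 [[0.5479033063143381, 0.14695917069718675], [0.5578136290224, 0.07408650715390849], [0.4970590543727637, 0.06569933801335799], [0.48719360008432394, 0.13805246950191163]] [0.0735 0.0613 0.073 ] [np.float64(-1.4356304722790019), np.float64(-3.004409734923175)]
0.07 [[0.546792580516805, 0.14599020850658972], [0.5566151649858835, 0.07376270247812296], [0.496398463778613, 0.0654497867672664], [0.4866203504992944, 0.13716236027110656]] [0.0729 0.0608 0.0724] [np.float64(-1.4356304722790016), np.float64(-3.004409734923175)]
0.08 [[0.5456818547192718, 0.14502124631599267], [0.5554167009493669, 0.07343889780233742], [0.4957378731844624, 0.0652002355211748], [0.48604710091426495, 0.1362722510403015]] [0.0722 0.0602 0.0717] [np.float64(-1.4356304722790016), np.float64(-3.0044097349231746)]
```

View pics/c7.png

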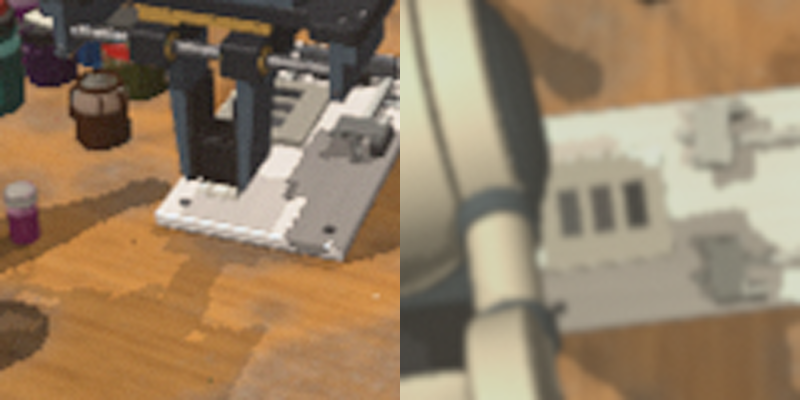

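The side view shows the gripper holding the block and the plate hanging over the stage's open end. The top view shows the plate's wide part before the clips at about (300–330, 210–235), turned slightly against the stage. I'll measure both angles precisely.

```bash
cat > ang.py <<'E'
from h import *
def edge(im,p,q,dark_out=True,half=5):
    "subpixel strongest edge along line p->q; returns fitted points"
    g=cv2.GaussianBlur(im.astype(np.float32),(0,0),.8);p=np.array(p,float);q=np.array(q,float)
    t=(q-p)/np.linalg.norm(q-p);n=np.array([-t[1],t[0]]);s=np.arange(-half,half+.1,.25);out=[]
    for a in np.linspace(0,1,40):
        c=p+a*(q-p);X=(c+np.outer(s,n)).astype(np.float32)
        v=cv2.remap(g,X[None,:,0],X[None,:,1],cv2.INTER_LINEAR)[0];d=abs(np.gradient(v));k=d.argmax();out.append(np.r_[c+s[k]*n])
    out=np.array(out,np.float32)
    vx,vy,x,y=cv2.fitLine(out,cv2.DIST_HUBER,0,.01,.01).ravel();r=(out-[x,y])@[-vy,vx]
    if vx<0:vx,vy=-vx,-vy
    return np.array([x,y]),np.array([vx,vy]),np.median(abs(r))
def world(im,p,q,z,half=5):
    c,v,r=edge(im,p,q,half=half);A,B=at_z("top",c-20*v,z),at_z("top",c+20*v,z);d=(B-A)/np.linalg.norm(B-A)
    return A,d,np.arctan2(d[1],d[0]),r
E
python3 - <<'E'
from ang import *
t0=cv2.imread("pics/t0.png")[:,:,0]; t7=cv2.imread("pics/t7.png")
L={}
for n,p,q in(("far",[290,200],[390,188.5]),("near",[297,253],[398,241]),("far2",[290,200],[335,195]),("near2",[297,253],[325,250])):
    A,d,y,r=world(t0,p,q,.014);L[n]=A,d;print(n,y,r,A+d*((.08-A[1])/d[1]))
g=t7[:,:,1]
for n,p,q in(("pf",[298,211.5],[318,208]),("pn",[298,235.5],[324,231.5])):
    A,d,y,r=world(g,p,q,.078,3);print(n,y,r,A+d*((.10-A[1])/d[1]))
# patches
roi=g[200:240,296:328];_,b=cv2.threshold(roi,110,255,cv2.THRESH_BINARY_INV)
n,_,st,ce=cv2.connectedComponentsWithStats(b)
P=[at_z("top",ce[i]+[296,200],.078) for i in range(1,n) if 15<st[i,4]<200];P=sorted(P,key=lambda x:-x[1])
print(np.array(P));print([np.arctan2(*(P[-1]-P[0])[[1,0]])])
E
```

```text
far -1.4550332459012614 0.1518787 [0.5884 0.08   0.014 ]
near -1.4563155652785806 0.17190927 [0.4631 0.08   0.014 ]
far2 -1.4489280028227252 0.15285921 [0.5889 0.08   0.014 ]
near2 -1.4598968454714691 0.20204622 [0.4633 0.08   0.014 ]
pf -1.4797773555844833 0.3911502 [0.5505 0.1    0.078 ]
pn -1.4231244581158362 0.24187978 [0.4945 0.1    0.078 ]
[[0.5203 0.1223 0.078 ]
 [0.5225 0.1043 0.078 ]
 [0.5249 0.0866 0.078 ]]
[np.float64(-1.4442921431237752)]
```

Stage yaw is -1.456 and plate yaw about -1.45, with a lateral offset of about 0.5 mm and the plate's origin at the lay point. That's good, so I'll lower onto the deck by feel.

Request:
drive_tool --deltas "0.002 0 -0.04 0 0;0 0 -0.05 0 0;0 0 -0.05 0 0;0 0 -0.04 0 0;0 0 -0.02 0 0;0 0 0 0 0;0 0 0 0 0"

```text
time_s: 12.18
ee_pos: [0.5133, 0.1893, -0.0101]
eef_rot: [-3.141, 0.0, 1.677]
ft_force: [0.6, 0.3, -1.4]
finger_gap: 0.0232
finger_force: 20.0
```

Request:
drive_tool --deltas "0 0 -0.006 0 0;0 0 -0.006 0 0;0 0 0 0 0"

```text
time_s: 12.43
ee_pos: [0.5136, 0.1894, -0.0127]
eef_rot: [3.141, -0.0, 1.677]
ft_force: [0.0, 0.2, -1.7]
finger_gap: 0.0237
finger_force: 20.0
```

Request:
drive_tool --deltas "0 0 -0.004 0 0;0 0 0 0 0"

```text
time_s: 12.6
ee_pos: [0.5135, 0.1894, -0.0138]
eef_rot: [3.141, -0.0, 1.677]
ft_force: [0.2, 0.1, -1.7]
finger_gap: 0.0235
finger_force: 20.0
```

Request:
drive_tool --deltas "0 0 -0.004 0 0;0 0 0 0 0"

```text
time_s: 12.77
ee_pos: [0.5134, 0.1894, -0.015]
eef_rot: [-3.142, 0.0, 1.677]
ft_force: [-0.5, 0.2, -0.5]
finger_gap: 0.0238
finger_force: 20.0
```

Request:
drive_tool --deltas "0 0 -0.002 0 0;0 0 0 0 0;0 0 0 0 0"

```text
time_s: 13.02
ee_pos: [0.5135, 0.1894, -0.0154]
eef_rot: [3.142, 0.0, 1.677]
ft_force: [0.3, 0.2, -0.4]
finger_gap: 0.0232
finger_force: 20.0
```

Request:
drive_tool --deltas "0 0 -0.002 0 0;0 0 0 0 0;0 0 0 0 0"

```text
time_s: 13.27
ee_pos: [0.5134, 0.1894, -0.0159]
eef_rot: [3.142, 0.0, 1.677]
ft_force: [-0.3, 0.3, -0.9]
finger_gap: 0.0236
finger_force: 20.0
```

Request:
drive_tool --deltas "0 0 -0.002 0 0;0 0 0 0 0;0 0 0 0 0"

```text
time_s: 13.52
ee_pos: [0.5135, 0.1894, -0.0163]
eef_rot: [3.141, -0.0, 1.677]
ft_force: [-0.1, 0.7, 2.3]
finger_gap: 0.0234
finger_force: 20.0
```

The plate is on the deck with about 3.5 N of contact force. I'll ease it slightly and start the slide.

Request:
drive_tool --deltas "0.0014 -0.012 0.001 0 0;0.0014 -0.012 0 0 0;0.0014 -0.012 0 0 0;0.0014 -0.012 0 0 0;0.0014 -0.012 0 0 0;0.0014 -0.012 0 0 0;0.0014 -0.012 0 0 0;0.0014 -0.012 0 0 0"

```text
time_s: 14.18
ee_pos: [0.5165, 0.1651, -0.016]
eef_rot: [3.141, -0.0, 1.677]
ft_force: [-0.4, 2.5, 6.6]
finger_gap: 0.0232
finger_force: 20.0
```

Request:
drive_tool --deltas "0.0014 -0.012 0 0 0;0.0014 -0.012 0 0 0;0.0014 -0.012 0 0 0;0.0014 -0.012 0 0 0;0.0014 -0.012 0 0 0;0.0014 -0.012 0 0 0"

```text
time_s: 14.68
ee_pos: [0.5185, 0.1473, -0.0159]
eef_rot: [3.141, -0.0, 1.677]
ft_force: [-0.3, 3.2, 6.6]
finger_gap: 0.0235
finger_force: 20.0
```

Request:
drive_tool --deltas "0 0 0.0016 0 0;0 0 0 0 0"

```text
time_s: 14.85
ee_pos: [0.5183, 0.147, -0.0158]
eef_rot: [-3.141, 0.0, 1.677]
ft_force: [0.9, -2.6, -1.1]
finger_gap: 0.0236
finger_force: 20.0
```

Request:
drive_tool --deltas "0.0014 -0.012 0 0 0;0.0014 -0.012 0 0 0;0.0014 -0.012 0 0 0;0.0014 -0.012 0 0 0;0 0 0 0 0"

```text
time_s: 15.27
ee_pos: [0.5197, 0.1347, -0.0158]
eef_rot: [-3.141, 0.0, 1.677]
ft_force: [0.8, -2.0, -2.0]
finger_gap: 0.023
finger_force: 20.0
```

Request:
drive_tool --deltas "0.0014 -0.012 0 0 0;0.0014 -0.012 0 0 0;0.0014 -0.012 0 0 0;0.0014 -0.012 0 0 0"

```text
time_s: 15.6
ee_pos: [0.5211, 0.1231, -0.0157]
eef_rot: [-3.142, -0.0, 1.677]
ft_force: [0.4, 1.2, -0.8]
finger_gap: 0.0236
finger_force: 20.0
```

Request:
drive_tool --deltas "0.0014 -0.012 0 0 0;0.0014 -0.012 0 0 0;0.0014 -0.012 0 0 0;0.0014 -0.012 0 0 0"

```text
time_s: 15.93
ee_pos: [0.5225, 0.111, -0.0158]
eef_rot: [-3.142, 0.0, 1.677]
ft_force: [-0.1, 2.2, -2.5]
finger_gap: 0.023
finger_force: 20.0
```

```bash
python3 - <<'E'
from h import *
o=robot.observe();print(o["ee_pos"],o["ft_force"],o["ft_torque"])
a=save("side","s8.png");b=save("top","t8.png")
cv2.imwrite("pics/c8.png",np.hstack([cv2.resize(x,(400,400),interpolation=cv2.INTER_CUBIC) for x in(a[150:270,270:390,::-1],b[170:270,300:400,::-1])]))
E
```

```text
[ 0.5225  0.111  -0.0158] [-0.0889  2.2137 -2.4968] [ 0.2897 -0.1041  0.0329]
```

View pics/c8.png

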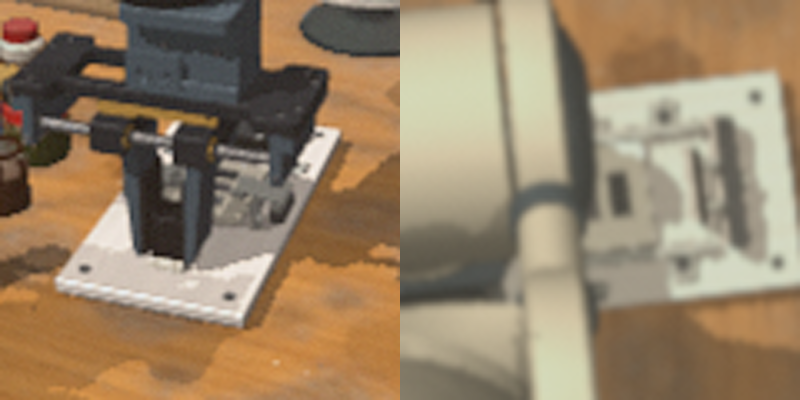

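The plate is between the rails and under the clips. Its leading edge is at about column 462 and the buffer face at about 472, so some 23 mm remain. I'll advance in small steps and feel for the end.

Request:
drive_tool --deltas "0.0014 -0.012 0 0 0;0.0014 -0.012 0 0 0;0.0009 -0.008 0 0 0;0.0009 -0.008 0 0 0"

```text
time_s: 16.37
ee_pos: [0.5237, 0.1011, -0.0157]
eef_rot: [-3.141, -0.0, 1.677]
ft_force: [-0.1, 1.6, -2.2]
finger_gap: 0.0238
finger_force: 20.0
```

Request:
drive_tool --deltas "0.0009 -0.008 0 0 0;0.0009 -0.008 0 0 0"

```text
time_s: 16.53
ee_pos: [0.5241, 0.0972, -0.0158]
eef_rot: [-3.141, -0.0, 1.677]
ft_force: [-0.2, 1.8, -2.5]
finger_gap: 0.0232
finger_force: 20.0
```

Request:
drive_tool --deltas "0.0009 -0.008 0 0 0"

```text
time_s: 16.62
ee_pos: [0.5244, 0.0952, -0.0157]
eef_rot: [-3.142, 0.0, 1.677]
ft_force: [1.0, 1.7, -3.0]
finger_gap: 0.0233
finger_force: 20.0
```

Request:
drive_tool --deltas "0.0005 -0.004 0 0 0;0.0005 -0.004 0 0 0"

```text
time_s: 16.78
ee_pos: [0.5246, 0.0932, -0.0157]
eef_rot: [-3.142, 0.0, 1.677]
ft_force: [-0.0, 1.7, -3.7]
finger_gap: 0.0233
finger_force: 20.0
```

Request:
drive_tool --deltas "0.0005 -0.004 0 0 0;0.0005 -0.004 0 0 0"

```text
time_s: 16.95
ee_pos: [0.5249, 0.0913, -0.0157]
eef_rot: [3.142, -0.0, 1.677]
ft_force: [-0.2, 2.0, -3.4]
finger_gap: 0.0233
finger_force: 20.0
```

Request:
drive_tool --deltas "0.0005 -0.004 -0.0005 0 0;0.0005 -0.004 0 0 0"

```text
time_s: 17.12
ee_pos: [0.5251, 0.0893, -0.0159]
eef_rot: [-3.142, 0.0, 1.677]
ft_force: [-0.4, 0.7, -3.3]
finger_gap: 0.0235
finger_force: 20.0
```

Request:
drive_tool --deltas "0.0005 -0.004 0 0 0;0.0005 -0.004 0 0 0"

```text
time_s: 17.28
ee_pos: [0.5253, 0.0873, -0.0159]
eef_rot: [-3.142, -0.0, 1.677]
ft_force: [0.2, 2.2, -2.8]
finger_gap: 0.0233
finger_force: 20.0
```

Request:
drive_tool --deltas "0.0005 -0.004 0 0 0"

```text
time_s: 17.37
ee_pos: [0.5255, 0.0863, -0.0159]
eef_rot: [-3.142, -0.0, 1.677]
ft_force: [-0.1, 1.3, -3.7]
finger_gap: 0.0234
finger_force: 20.0
```

Request:
drive_tool --deltas "0.0005 -0.004 0 0 0"

```text
time_s: 17.45
ee_pos: [0.5256, 0.0853, -0.0159]
eef_rot: [3.142, -0.0, 1.677]
ft_force: [-1.0, -0.0, -2.1]
finger_gap: 0.0235
finger_force: 20.0
```

Request:
drive_tool --deltas "0.0005 -0.004 0 0 0;0.0005 -0.004 0 0 0"

```text
time_s: 17.62
ee_pos: [0.5259, 0.0833, -0.0159]
eef_rot: [3.141, -0.0, 1.677]
ft_force: [1.1, 1.7, -3.1]
finger_gap: 0.0235
finger_force: 20.0
```

Request:
drive_tool --deltas "0.0005 -0.004 0 0 0"

```text
time_s: 17.7
ee_pos: [0.5261, 0.0823, -0.0159]
eef_rot: [3.141, 0.0, 1.677]
ft_force: [0.1, 1.2, -2.6]
finger_gap: 0.0231
finger_force: 20.0
```

Request:
drive_tool --deltas "0.0005 -0.004 0 0 0"

```text
time_s: 17.78
ee_pos: [0.5263, 0.0813, -0.0158]
eef_rot: [3.141, -0.0, 1.677]
ft_force: [-0.4, 4.8, 0.5]
finger_gap: 0.023
finger_force: 20.0
```

Request:
drive_tool --deltas "0.0005 -0.004 0 0 0"

```text
time_s: 17.87
ee_pos: [0.5264, 0.0805, -0.0157]
eef_rot: [3.141, -0.0, 1.677]
ft_force: [0.2, 7.2, 0.2]
finger_gap: 0.0233
finger_force: 20.0
```

Buffer contact felt near y ≈ 0.082. Half-millimetre steps from here.

Request:
drive_tool --deltas "0.0002 -0.002 0 0 0"

```text
time_s: 17.95
ee_pos: [0.5264, 0.0801, -0.0157]
eef_rot: [3.141, -0.0, 1.677]
ft_force: [-1.2, 7.2, 1.8]
finger_gap: 0.0233
finger_force: 20.0
```

Request:
drive_tool --deltas "0.0002 -0.002 0 0 0"

```text
time_s: 18.03
ee_pos: [0.5266, 0.0799, -0.0157]
eef_rot: [3.141, -0.001, 1.677]
ft_force: [-0.8, 13.3, 3.2]
finger_gap: 0.0234
finger_force: 20.0
```

Request:
drive_tool --deltas "0 0 0 0 0"

```text
time_s: 18.12
ee_pos: [0.5266, 0.08, -0.0156]
eef_rot: [3.141, -0.001, 1.677]
ft_force: [-1.0, 9.6, 1.7]
finger_gap: 0.0236
finger_force: 20.0
```

```bash
cat > prof.py <<'E'
from ang import *
import sys
# brightness along stage centre line vs stage x (m), origin (.5317,.0285->) 
def prof(g,off=0,xs=np.arange(.03,.115,.002),z=.020):
    m=robot.camera_model("top");R=Ro.from_euler("xyz",m["rotation"]).as_matrix()
    d=np.array([np.cos(-1.4557),np.sin(-1.4557),0]);n=np.array([-d[1],d[0],0]);O=np.array([.5327,.020,z])
    P=O+np.outer(xs,d)+off*n;p=(m["mtx"]@(R.T@(P-m["eye"]).T));u=(p[:2]/p[2]).astype(np.float32)
    return xs,cv2.remap(g.astype(np.float32),u[0][None],u[1][None],cv2.INTER_LINEAR)[0]
E
python3 - <<'E'
from prof import *
save("top","t9.png");save("side","s9.png")
o=robot.observe();print(o["ee_pos"],o["ft_force"],o["ft_torque"])
for off in(-.02,0,.02):
    for f in("t0","t8","t9"):
        x,v=prof(cv2.imread(f"pics/{f}.png")[:,:,1],off)
        print(f,off,v.astype(int))
print((x*1000).astype(int))
for c in("top","side"):
    for n in("clip_left","clip_right","buffer","plate"):print(c,n,[(r["uv"],round(r["score"],2)) for r in robot.pinpoint(n,c)[:1]])
E
```

```text
[ 0.5266  0.08   -0.0156] [-0.2346  9.8075  1.7402] [ 1.6389 -0.1043 -0.0999]
t0 -0.02 [218 218 219 219 218 219 219 219 219 218 217 214 204 179 140 123 139 146
 141 135 131 122 105  97  98 102 116 136 151 158 161 177 201 214 219 219
 218 218 218 218 199 156 116]
t8 -0.02 [156 154 160 175 188 192 187 186 197 207 212 209 198 173 136 119 135 141
 136 131 127 118 101  94  94  98 112 131 147 154 157 172 196 210 215 215
 215 215 214 213 193 152 113]
t9 -0.02 [107  93  99 121 147 160 163 163 164 164 164 163 163 162 155 136 107 100
 109 116 114 102  92  92  93  98 111 130 145 151 156 171 194 208 213 214
 213 214 213 209 191 150 111]
t0 0 [218 218 218 218 219 219 219 219 219 219 217 209 191 160 117 109 133 149
 155 160 162 143 114 101  97  99 110 131 153 160 168 188 208 218 219 219
 220 220 220 218 200 164 122]
t8 0 [149 146 148 151 152 152 152 155 166 184 199 201 186 156 113 105 128 145
 151 156 158 138 110  96  93  96 106 127 148 156 163 183 203 213 216 215
 215 215 215 213 195 159 118]
t9 0 [ 79  75  71  68  66  67  67  71  78  99 128 152 162 161 151 123  95  91
 105 116 113 101  94  93  9
[... 248 characters left out ...]
97 162 123]
t8 0.02 [167 164 178 200 212 213 212 213 214 212 207 197 184 165 143 150 176 198
 202 191 173 140 111  96  93  97 108 127 144 150 154 167 188 207 214 215
 215 215 214 209 191 157 119]
t9 0.02 [154 125  96  79  73  70  68  76 101 135 162 174 177 173 157 129 111 120
 148 168 164 136 109  95  92  95 106 124 142 148 152 165 186 205 212 213
 213 213 212 207 189 155 117]
[ 30  32  34  36  38  40  42  44  46  48  50  52  54  56  58  60  62  64
  66  68  70  72  74  76  78  80  82  84  86  88  90  92  94  96  98 100
 102 104 106 108 110 112 114]Traceback (most recent call last):
  File "<stdin>", line 10, in <module>
ValueError: it knows: deck, glitter, grip, jar_small, lay, plate, stage
```

The image profiles put the buffer about 4 mm back, and the force is climbing, so this is the end of travel. I'll ease back gently to feel whether the clips hold the shoulders.

Request:
drive_tool --deltas "-0.0004 0.004 0 0 0;0 0 0 0 0"

```text
time_s: 18.38
ee_pos: [0.5264, 0.0808, -0.0157]
eef_rot: [3.141, -0.0, 1.677]
ft_force: [0.6, 5.7, 1.5]
finger_gap: 0.0236
finger_force: 20.0
```

Request:
drive_tool --deltas "-0.0002 0.002 0 0 0;0 0 0 0 0"

```text
time_s: 18.55
ee_pos: [0.5263, 0.0811, -0.0157]
eef_rot: [3.141, -0.0, 1.677]
ft_force: [0.6, 4.7, 0.9]
finger_gap: 0.0234
finger_force: 20.0
```

Request:
drive_tool --deltas "-0.0002 0.002 0 0 0;0 0 0 0 0"

```text
time_s: 18.72
ee_pos: [0.5264, 0.0814, -0.0157]
eef_rot: [3.141, 0.0, 1.677]
ft_force: [-0.1, 2.3, -0.2]
finger_gap: 0.0236
finger_force: 20.0
```

Request:
drive_tool --deltas "-0.0002 0.002 0 0 0;0 0 0 0 0"

```text
time_s: 18.88
ee_pos: [0.5263, 0.0817, -0.0158]
eef_rot: [3.141, 0.0, 1.677]
ft_force: [1.2, -0.7, -0.4]
finger_gap: 0.0235
finger_force: 20.0
```

Request:
drive_tool --deltas "-0.0002 0.002 0 0 0;0 0 0 0 0"

```text
time_s: 19.05
ee_pos: [0.5262, 0.082, -0.0158]
eef_rot: [3.141, 0.0, 1.677]
ft_force: [1.4, -4.9, -0.7]
finger_gap: 0.0231
finger_force: 20.0
```

Request:
drive_tool --deltas "-0.0002 0.002 0 0 0;0 0 0 0 0"

```text
time_s: 19.22
ee_pos: [0.5261, 0.0824, -0.0158]
eef_rot: [3.141, 0.001, 1.677]
ft_force: [1.3, -6.3, 0.5]
finger_gap: 0.0238
finger_force: 20.0
```

```bash
python3 - <<'E'
from prof import *
save("top","t10.png");save("side","s10.png")
o=robot.observe();print(o["ee_pos"],o["ft_force"],o["ft_torque"])
for off in(-.02,0,.02):
    for f in("t0","t9","t10"):
        x,v=prof(cv2.imread(f"pics/{f}.png")[:,:,1],off,np.arange(.044,.078,.002));print(f,off,v.astype(int))
E
```

```text
[ 0.5261  0.0824 -0.0158] [ 2.5881 -6.1967 -0.001 ] [-1.0895 -0.2814 -0.1598]
t0 -0.02 [219 219 218 217 214 204 179 140 123 139 146 141 135 131 122 105  97]
t9 -0.02 [163 164 164 164 163 163 162 155 136 107 100 109 116 114 102  92  92]
t10 -0.02 [163 163 163 163 163 161 153 135 107 107 123 129 124 114 101  91  91]
t0 0 [219 219 219 217 209 191 160 117 109 133 149 155 160 162 143 114 101]
t9 0 [ 71  78  99 128 152 162 161 151 123  95  91 105 116 113 101  94  93]
t10 0 [ 77  97 124 148 160 162 159 141 107 101 118 130 127 116 100  93  92]
t0 0.02 [217 217 217 212 203 190 170 147 154 181 203 207 196 177 144 114 100]
t9 0.02 [ 76 101 135 162 174 177 173 157 129 111 120 148 168 164 136 109  95]
t10 0.02 [136 156 163 168 172 173 164 144 121 126 154 182 186 171 138 109  95]
```

It holds firmly at about 6 N of pull, well above sliding friction, and the buffer stays about 2 mm back. The clips have it. I'll go back to neutral and release.

Request:
drive_tool --deltas "0.0003 -0.003 0 0 0;0 0 0 0 0"

```text
time_s: 19.48
ee_pos: [0.526, 0.082, -0.0159]
eef_rot: [-3.141, -0.0, 1.677]
ft_force: [0.3, -2.3, -0.1]
finger_gap: 0.0241
finger_force: 20.0
```

Request:
drive_tool --deltas "0.0001 -0.001 0 0 0;0 0 0 0 0"

```text
time_s: 19.65
ee_pos: [0.526, 0.0819, -0.0159]
eef_rot: [-3.141, -0.0, 1.677]
ft_force: [1.2, 0.4, -0.4]
finger_gap: 0.0234
finger_force: 20.0
```

Request:
drive_tool --deltas "0 0 0 0 0.6;0 0 0 0 0.6;0 0 0 0 0.6;0 0 0 0 0.6;0 0 0 0 0.6;0 0 0 0 0.6;0 0 0 0 0.6;0 0 0 0 0.6"

```text
time_s: 20.32
ee_pos: [0.5261, 0.0819, -0.0159]
eef_rot: [3.142, -0.0, 1.677]
ft_force: [0.2, -0.0, 0.8]
finger_gap: 0.0549
finger_force: 0.0
```

Request:
drive_tool --deltas "0 0 0.02 0 0.6;0 0 0.04 0 0.6;0 0 0.06 0 0.6;0 0 0.1 0 0.6;0 0 0.12 0 0.6;0 0 0.14 0 0.6;0 0 0.14 0 0.6;0 0 0.14 0 0.6"

```text
time_s: 20.98
ee_pos: [0.5256, 0.0819, 0.1769]
eef_rot: [3.141, 0.0, 1.677]
ft_force: [1.0, 0.3, 0.5]
finger_gap: 0.0547
finger_force: 0.0
```

Request:
drive_tool --deltas "0 0.1 0.1 0 0.6;0 0.15 0 0 0.6;0 0.15 0 0 0.6;0 0.15 0 0 0.6;0 0.15 0 0 0.6;0 0.15 0 0 0.6;0 0.15 0 0 0.6;0 0 0 0 0.6"

```text
time_s: 21.65
ee_pos: [0.5253, 0.3377, 0.2]
eef_rot: [3.141, -0.002, 1.681]
ft_force: [-0.6, 0.3, -0.9]
finger_gap: 0.0547
finger_force: 0.0
```

```bash
python3 - <<'E'
from prof import *
save("top","t11.png");save("side","s11.png")
t=cv2.imread("pics/t11.png")[:,:,1];t0=cv2.imread("pics/t0.png")[:,:,1]
for off in(-.02,0,.02):
    for f,g in(("t0",t0),("t11",t)):
        x,v=prof(g,off,np.arange(.044,.078,.002));print(f,off,v.astype(int))
print("along centre -0.09..0.06");print(prof(t,0,np.arange(-.09,.062,.004))[1].astype(int))
for off in(.025,-.025,.03,-.03):
    for g in(t0,t):print(off,prof(g,off,np.arange(-.05,.04,.003))[1].astype(int))
for n in("plate","grip"):
    for c in("top","side"):print(n,c,[(at_z(c,r["uv"],.014 if n=="plate" else .036),r["score"]) for r in robot.pinpoint(n,c)[:1]])
m=robot.cut_out("plate","top")[0]["mask"];print(m.sum())
A,d,y,r=world(t,[300,222],[320,220],.02)
E
```

```text
t0 -0.02 [219 219 218 217 214 204 179 140 123 139 146 141 135 131 122 105  97]
t11 -0.02 [220 220 219 219 219 219 212 189 139 119 128 133 129 119 107  95  94]
t0 0 [219 219 219 217 209 191 160 117 109 133 149 155 160 162 143 114 101]
t11 0 [101 127 166 200 217 219 216 192 142 115 123 135 135 130 122 107  98]
t0 0.02 [217 217 217 212 203 190 170 147 154 181 203 207 196 177 144 114 100]
t11 0.02 [219 219 219 219 219 219 217 196 158 145 165 190 193 177 143 113  99]
along centre -0.09..0.06
[217 204 199 191 137  69  64  65  64  67 113 165 176 192 215 219 219 219
 219 215 205 219 211 160 135 153 206 184 131 130 177 205 136  96 127 200
 219 192]
0.025 [216 217 215 209 196 181 165 162 166 163 165 174 176 158 146 150 152 167
 193 195 199 202 200 197 195 199 207 206 203 200]
0.025 [216 216 215 208 196 181 164 162 165 162 165 173 176 164 160 170 195 215
 219 219 218 217 217 217 218 219 218 218 218 217]
-0.025 [217 217 216 212 198 177 167 174 180 179 180 182 186 182 185 201 210 214
 215 216 215 215 216 216 217 217 218 218 218 218]
-0.025 [174 159 152 147 139 143 160 172 179 178 179 181 186 191 201 210 215 218
 219 219 218 218 218 218 219 219 219 219 218 218]
0.03 [218 218 217 210 195 184 179 180 182 182 182 184 185 167 144 146 149 147
 149 152 159 163 159 152 147 151 158 162 160 154]
0.03 [217 217 217 209 193 184 178 179 182 181 182 183 184 169 146 145 160 172
 178 184 184 182 181 178 180 183 183 181 181 176]
-0.03 [208 209 212 215 210 186 172 177 183 183 183 184 181 158 144 158 180 194
 195 197 201 207 210 205 198 200 202 205 209 210]
-0.03 [211 187 162 155 148 133 141 167 182 183 183 183 181 165 154 163 177 183
 185 191 195 194 191 187 186 191 197 195 192 189]
plate top [(array([0.5311, 0.0299, 0.014 ]), 0.93)]
plate side [(array([0.5259, 0.0283, 0.014 ]), 0.78)]
grip top [(array([0.5202, 0.0846, 0.036 ]), 0.94)]
grip side [(array([0.5334, 0.0819, 0.036 ]), 0.56)]
1121
```

```bash
python3 -c "
from rig import robot
print(robot.hand_in())"
```

```text
the job is handed in; nothing more can be done
None
```

The plate is held between the clips and the pushed-back buffer: it resisted a gentle 6 N pull, both clips look the same as at rest in the last picture, and the job was handed in at about 22 s with the gripper clear; the result was not reported back. The first grasp closed on air because the reported tool height was about 34 mm too low, and I pushed up to about 13 N at the buffer's end, above the 4–9 N you gave for the snap.

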